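# Fetch the battery from behind the parked supplies

## Task

The phone battery lies at the back of the blue parking board behind the red case and the white tin: clear the black tape roll, the tin and the case off the board onto the green rubber mat, each set down on the mat by itself, then fetch the battery and lay it lengthwise up and down the sloped orange stand, label side up, its lower end against the lip. Then put the case and the tin back on their own outlines, standing squarely, and the tape roll back flat in the middle of the case's lid. Leave the phone, the blue case and the marker alone.

Things in the scene. Friction and masses are not known exactly. Their poses are not given: they have to be found in the camera images.
- tip_tin: round white tin with pale yellow wool on top (loose, 0.09 kg), 56 mm across, 32 mm high, upright; origin at the centre of its underside, z up. Stands at the front of the parking board in its round outline, about 8 mm in front of the red case, so that no finger fits between.
- red_case: red closed bit case (loose, 0.09 kg, lid fixed shut), 57 mm along x (gripped width 50 mm) by 85 mm along y, lid 38 mm high; origin at the centre of its underside, front -x. Stands in the middle outline of the board, long side across it (along the board's y), about 8 mm in front of the battery; the tape roll lies on its lid.
- tape_roll: black roll of tape with brown core (loose, 0.05 kg), 60 mm across, 19 mm high, lying flat on the red case's lid, i.e. its underside 38 mm above the case's; origin at the centre of its underside.
- battery: flat black phone battery, white label, gold end (loose, 0.045 kg), 45 mm along x, 91 mm along y, 8 mm thick (10 mm with label); origin at the centre of its underside, z out of the label side. Lies at the back of the board, long side across it (along the board's y); it can be gripped across its 45 mm only when the red case is gone.
- parking_board: fixed blue board, 6 mm thick (things stand at z = 6 mm), 140 mm wide (y), from x = -125 (robot end) to +110 mm in its frame; origin on the bench. Upstand 28 mm high along the rear edge, inner face at x = +104. White outlines at y = 0, where the origins belong: tin's circle at x = -90, red case's rectangle at x = -25.5, battery's at x = +33.5 mm.
- side_mat: fixed green rubber mat, 220 mm along x, 140 mm along y, 3 mm thick; origin on the bench under its centre.
- sloped_stand: fixed orange plastic stand: plate 125 mm long, 90 mm wide, rising towards +x at 15 degrees, lip 10 mm high across the low (-x) end, open sides. Origin on the bench under the plate's middle, whose upper face is 34 mm up. Lip face 49.5 mm down the slope from the middle: a battery against it has its origin at x = -4, z = 33 mm. It does not slide by itself.
- phone_1: loose black phone lying on the bench, 68x138x8 mm, a bystander; origin at the centre of its underside.
- blue_case: loose closed blue case, 69x150x34 mm, at the back of the bench, a bystander; origin at the centre of its underside.
- marker: loose white marker with black cap, 16x136x17 mm, lying on the bench, a bystander; origin at the centre of its underside.

How it is judged:
By the outcome, as a careful person would: the job done as asked, in the order asked, and still so for the second after the job is handed in, with the robot touching nothing.
It also fails if it takes over 136 s, if anything falls off the work surface, if the arm or the gripper's body presses on something with over 40 N, if the wrist force passes 120 N, or if a joint passes its speed limit or range.

## Robot

A 7-joint arm with a two-finger parallel gripper is mounted at the origin on a cart in front of the work surface, level with it; the furniture and walls round the work are solid. World frame = base frame: x ahead of the robot, y to its left, z up, the work surface at z = 0. Lengths are in m, angles in rad, forces in N, time in s.
With the tool pointing down it reaches from about 0.425 to 1.025 m from the base axis. Payload 9.4 kg.
Tool frame: the origin (TCP) lies midway between the tips of the shut fingers; the grasp point (between the pads) lies 19 mm behind it; z points along the fingers, y is the line along which they close (so a half turn about z gives the same grasp; the last joint's range is limited). The gripper opens to 93 mm and grips with 3 to 60 N. Pads are 15 mm wide; open, the fingers measure 128 mm over their backs; the gripper's body (75 mm by 188 mm) begins 65 mm behind the grasp point.
Start: joints at [1.152, 0.599, -0.003, 1.599, 0.002, 0.943, -0.08], TCP at [0.243, -0.683, 0.219] pointing down, gripper open.
Joint ranges: [-2.57, 2.57], [-0.35, 1.97], [-1.29, 1.29], [0.11, 2.56], [-1.05, 4.19], [0.11, 1.86], [-2.63, 2.63]. Speed limits (rad/s): [2.22, 2.22, 3.01, 3.01, 3.14, 3.14, 3.14].

## Interface

Orientations are given as a unit quaternion [x, y, z, w].
In Python, from plant import bot gives the robot as it stands.
- The arm moves only by the shell command python3 -m creep 'ROWS' [FORCE]. ROWS is JSON, a list of rows, each a list of 5 numbers: the opening, from 0 (shut) to 1 (fully open), then the shift along the tool's x, y, z normalised to -1 to 1, where 1 is 0.15 m, then the turn about the tool's z normalised to -1 to 1, where 1 is 90 degrees. A call has 1 to 8 rows; each row is the pose to reach, as a shift and turn from the pose commanded when the call began, along the tool's axes at that moment; what a row does not reach only later rows make up. A row lasts 1/12 s, in which the tool goes at most 41.7 mm and 7.16 degrees, less where a joint would pass 70% of its speed; a pose out of reach is approached as far as the arm can. A call with a number of a shift or a turn outside -1 to 1 is refused whole. A call with a gripper value outside its range is refused whole. The fingers move at their own pace and stop on an object; FORCE is the grip in N (left out, the last holds). Time passes only in rows, so rows that repeat a pose let the fingers close. It gives the time, the measured TCP pose, the force, the opening and the grip force at its end, in the units of the state.
- bot.observe(): the state, without advancing time (a new reading comes with each control period).
- bot.read_camera(name): name is "scene" or "top"; returns the picture (384x512x3 uint8, red, green, blue); there is no depth.
- bot.camera_model(name): a dict with "vertical_fov" (degrees; the focal length in pixels is half the picture's height over the tangent of half this angle, whatever the lens; pixels are square), "cx", "cy" (the principal point, pixels), "dist_coeffs" ([k1, k2, p1, p2, k3] as OpenCV has them; the pictures are not rectified), "eye" and "rotation" of the camera in the world. Camera axes: x right, y down, z forward; pixel columns grow to the right and rows downward; lengths in m; the calibration is good to about 2 mm. A picture is of the moment at which its call begins. camera_model takes no time and is no camera call.
- bot.sign_off(): hands the job in; it is judged then, once.
Trained networks look in the newest picture that a camera, given by its name, has taken for a name from the list of things; names that differ only in an ending like _2 or _b are one class to them, and where a whole thing is asked for, a point or a joint stands for the part that bears it (a point fixed in the world has none). Each returns a list of dicts, best first, with "score" (0 to 1); they miss things now and then, are a little off and sometimes report something else, mostly with a low value. They report only what shows in the picture. A call takes as long as a camera call.
- bot.spot_in(camera, name): "point" ([x, y, z] in m, in world coordinates, good to about 4 mm: the middle of the surface that is visible of it).
- bot.pinpoint(camera, name): "point" ([x, y, z] in m, in world coordinates, good to about 4 mm: a listed point, or the origin of a listed thing).
The state is a dict: "time_s": time; "qpos": joint angles; "qd": joint speeds; "joint_efforts": joint torques, N m; "ee_pos": TCP position; "orientation": TCP orientation; "wrist_force": force on the tool from outside, world axes, zero at the start; "ft_torque": the same for the moment, N m; "width": finger opening in m; "gripper_force": force on a finger pad.
Only numpy, scipy, OpenCV 4.12 (cv2) and the standard library are available. Lean on these libraries where they do the work, as an engineer would, in place of code of your own. Each camera call takes 0.05 s, during which the arm holds its last target. There are 200 camera calls.

## Working session

There is one attempt and no reset: what is moved stays moved. The work goes in short steps, Python scripts to look and compute and a shell command to move; the robot and the scene stay as the last step left them, time stands still between calls to the robot, and variables do not carry over. Pictures are saved under pics/ and viewed, at most 14 in all, crops included, and the job is handed in when it is done.

```bash
ls; mkdir -p pics; python3 - <<'E'
from plant import bot
import cv2
s=bot.observe(); print(s['time_s'],s['ee_pos'],s['orientation'],s['width'])
for c in('scene','top'):
    cv2.imwrite(f'pics/{c}0.png',bot.read_camera(c)[:,:,::-1]); m=bot.camera_model(c); print(m)
for n in 'tip_tin red_case tape_roll battery parking_board side_mat sloped_stand phone_1 blue_case marker'.split():
    print(n,[[(round(d['score'],2),[round(v,4) for v in d['point']]) for d in bot.pinpoint(c,n)[:2]] for c in('top','scene')])
E
```

```text
pics
0.0 [ 0.24282191 -0.6826393   0.21778172] [ 9.85424803e-01  1.70110004e-01 -2.03449577e-04 -7.09413154e-04] 0.09289651422843676
{'vertical_fov': 43.6980152574653, 'cx': 260.6547419607149, 'cy': 191.91672652937237, 'dist_coeffs': array([-0.03815596,  0.        ,  0.        ,  0.        ,  0.        ]), 'eye': array([-0.20055805, -1.29317028,  0.82880684]), 'rotation': array([ 0.82725833, -0.24345566,  0.1465687 , -0.48465514])}
{'vertical_fov': 43.96832362738766, 'cx': 255.17127525454416, 'cy': 190.42907593987275, 'dist_coeffs': array([-0.11669844,  0.        ,  0.        ,  0.        ,  0.        ]), 'eye': array([ 0.43632956, -0.10967407,  1.66438008]), 'rotation': array([-0.69825538,  0.71414224, -0.04052558,  0.02824819])}
tip_tin [[(0.68, [0.4674, -0.1111, 0.0028])], [(0.58, [0.4707, -0.1139, 0.0091])]]
red_case [[(0.51, [0.5308, -0.1274, 0.0068])], [(0.59, [0.5279, -0.1258, 0.0044])]]
tape_roll [[(0.71, [0.5359, -0.1214, 0.0468]), (0.27, [0.4094, 0.3106, -0.0034])], [(0.47, [0.5302, -0.1214, 0.0451]), (0.23, [0.7396, -0.1169, -0.0036])]]
battery [[(0.56, [0.5919, -0.139, 0.0043])], [(0.63, [0.5319, -0.1277, 0.0053])]]
parking_board [[(0.57, [0.5583, -0.125, 0.0039])], []]
side_mat [[(0.73, [0.5556, -0.3403, 0.0001])], [(0.74, [0.5597, -0.3378, 0.0004])]]
sloped_stand [[(0.72, [0.5428, 0.1081, 0.0031])], [(0.57, [0.5469, 0.1086, -0.0]), (0.31, [0.4218, -0.5529, -0.0001])]]
phone_1 [[(0.66, [0.4091, 0.3073, -0.0038]), (0.22, [0.5915, -0.141, 0.0057])], [(0.69, [0.4115, 0.3113, 0.0014]), (0.41, [0.4199, -0.5491, 0.0021])]]
blue_case [[(0.73, [0.5355, -0.128, 0.009]), (0.6, [0.7435, -0.1155, -0.0008])], [(0.78, [0.7456, -0.1154, -0.0029])]]
marker [[(0.73, [0.4204, -0.5521, -0.0049])], [(0.56, [0.4207, -0.5546, 0.0049])]]
```

```bash
python3 - <<'E'
import cv2
a=cv2.imread('pics/top0.png'); cv2.imwrite('pics/top0b.png',cv2.resize(a[60:340,100:460],None,fx=2.1,fy=2.1,interpolation=cv2.INTER_CUBIC))
E
```

```text
(no output)
```

View pics/top0.png

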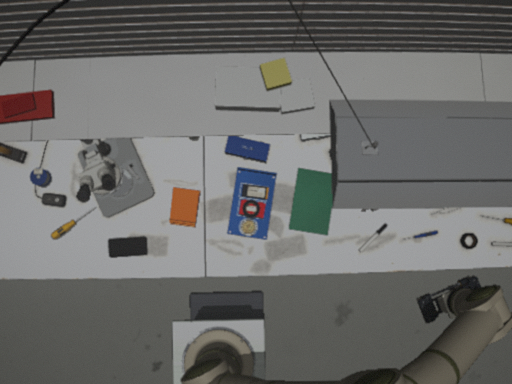

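View pics/scene0.png

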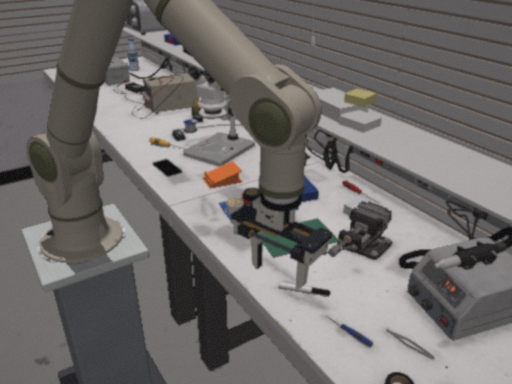

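The top view shows the board at (252,203), with the tin (249,227), tape on the case (251,208) and battery (255,190). The mat is at (312,201), the stand at (185,206) and the phone at (128,247). Next I'll rectify the picture to measure positions and yaws.

```bash
cat > h.py <<'E'
import numpy as np, cv2
from plant import bot
from scipy.spatial.transform import Rotation as R
def cam(c):
    m=bot.camera_model(c); f=192/np.tan(np.radians(m['vertical_fov']/2))
    K=np.array([[f,0,m['cx']],[0,f,m['cy']],[0,0,1]]); q=m['rotation']
    Rm=R.from_quat(q).as_matrix()
    return K,m['dist_coeffs'],m['eye'],Rm
def proj(c,P):
    K,d,e,Rm=cam(c); r=cv2.Rodrigues(Rm.T)[0]
    return cv2.projectPoints(np.asarray(P,float).reshape(-1,1,3),r,-Rm.T@e,K,d)[0].reshape(-1,2)
def unproj(c,uv,z):
    K,d,e,Rm=cam(c); n=cv2.undistortPoints(np.asarray(uv,float).reshape(-1,1,2),K,d).reshape(-1,2)
    D=np.c_[n,np.ones(len(n))]@Rm.T
    return e+D*((z-e[2])/D[:,2])[:,None]
def rect(c,im,x0,x1,y0,y1,z,s=0.001):
    # image: up=+x, left=+y
    xs=np.arange(x1,x0,-s); ys=np.arange(y1,y0,-s)
    X,Y=np.meshgrid(xs,ys,indexing='ij'); P=np.stack([X,Y,0*X+z],-1)
    m=proj(c,P).astype(np.float32).reshape(X.shape+(2,))
    return cv2.remap(im,m[...,0],m[...,1],cv2.INTER_CUBIC)
def state():
    s=bot.observe(); M=R.from_quat(s['orientation']).as_matrix()
    return s,M
def go(x,y,z,closedir=None):
    """shift in row units from current commanded(~measured) pose; closedir = desired tool-y yaw (deg, mod 180)"""
    s,M=state(); d=M.T@(np.array([x,y,z])-s['ee_pos'])/0.15
    t=None
    yaw=np.degrees(np.arctan2(M[1,1],M[0,1]))
    if closedir is not None:
        t=-((closedir-yaw+90)%180-90)/90
    print('t %.2f'%s['time_s'],'pos',s['ee_pos'].round(4),'yawy %.2f'%yaw,'w %.4f'%s['width'],'q7 %.2f'%s['qpos'][6],'F',np.round(s['wrist_force'],1))
    print('rows',d.round(4),'turn',t)
E
python3 - <<'E'
from h import *
im=cv2.imread('pics/top0.png')
hsv=cv2.cvtColor(im,cv2.COLOR_BGR2HSV)
big=rect('top',im,0.40,0.72,-0.46,0.20,0.006)
cv2.imwrite('pics/r0.png',cv2.resize(big,None,fx=1.2,fy=1.2))
def blob(name,z,ok,x0,x1,y0,y1):
    s=.0005
    r=rect('top',im,x0,x1,y0,y1,z,s); h=cv2.cvtColor(r,cv2.COLOR_BGR2HSV)
    m=ok(h[...,0].astype(int),h[...,1],h[...,2]).astype(np.uint8)
    m=cv2.morphologyEx(m,cv2.MORPH_CLOSE,np.ones((9,9)))
    cs=max(cv2.findContours(m,0,1)[0],key=cv2.contourArea)
    (u,v),(w,hh),a=cv2.minAreaRect(cs); print(name,'x %.4f y %.4f'%(x1-v*s,y1-u*s),'size %.1f %.1f ang %.2f'%(w*s*1e3,hh*s*1e3,a))
blob('board',.006,lambda h,s,v:(h>100)&(h<130)&(s>100),.42,.70,-.24,-.02)
blob('mat',.003,lambda h,s,v:(h>60)&(h<95)&(s>80),.42,.72,-.46,-.22)
blob('stand',.034,lambda h,s,v:(h>3)&(h<20)&(s>150),.42,.65,.02,.2)
blob('red',.044,lambda h,s,v:((h<6)|(h>172))&(s>130),.47,.6,-.2,-.05)
blob('marker',.01,lambda h,s,v:(v<60),.35,.5,-.6,-.5)
E
```

```text
board x 0.5553 y -0.1269 size 136.3 234.0 ang 10.00
mat x 0.5566 y -0.3420 size 137.6 214.3 ang 10.44
stand x 0.5450 y 0.1068 size 90.1 122.5 ang 8.50
red x 0.5278 y -0.1552 size 25.6 51.8 ang 9.14
marker x 0.4548 y -0.5817 size 10.7 42.8 ang 48.24
```

View pics/r0.png

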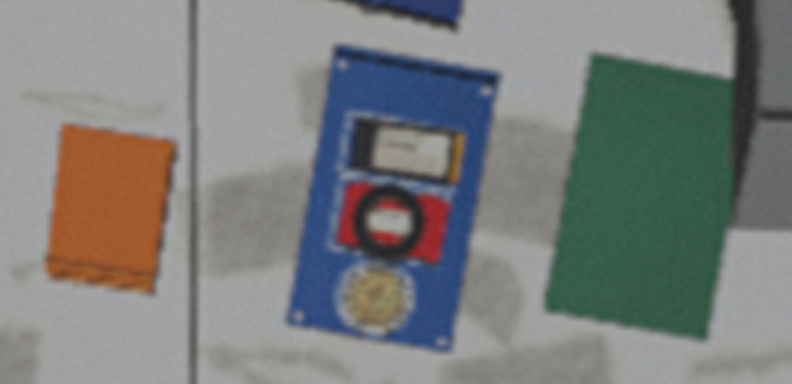

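The rectified view shows the board yawed about -10°, with its origin near (0.561,-0.128). The mat is centred near (0.557,-0.342) and the stand at (0.545,0.107), yaw -8.5°. The networks agree to within 4 mm. First I'll get the tape.

```bash
python3 - <<'E'
from h import *
s,M=state(); print(M.round(3)); go(.533,-.123,.14,80)
print(unproj('scene',[(365,228)],.05),unproj('scene',[(345,205)],.08))
E
```

```text
[[ 0.942  0.335 -0.   ]
 [ 0.335 -0.942  0.   ]
 [-0.    -0.    -1.   ]]
t 1.10 pos [ 0.243  -0.683   0.2186] yawy -70.42 w 0.0929 q7 -0.08 F [ 0.4 -0.1 -0.4]
rows [ 3.073  -2.8694  0.524 ] turn 0.328714092602186
[[ 0.70544842 -0.47388828  0.05      ]] [[ 0.7086329  -0.37821788  0.08      ]]
```

```bash
python3 -m creep '[[1,1,-0.95,0,0],[1,1,-0.95,0,0],[1,1,-0.95,0,0],[1,1,-0.95,0,0],[1,1,-0.95,0,0],[1,1,-0.95,0,0]]'
python3 -m creep '[[1,1,-0.95,0,0],[1,1,-0.95,0,0],[1,1,-0.95,0,0],[1,1,-0.95,0,0],[1,1,-0.95,0,0],[1,1,-0.95,0,0]]'
python3 -m creep '[[1,1,-0.95,0,0.33],[1,1,-0.95,0,0.33],[1,1,-0.95,0,0.33],[1,1,-0.95,0,0.33],[1,1,-0.95,0,0.33],[1,1,-0.95,0,0.33]]'
python3 -c "
from h import *
go(.533,-.123,.047,80)"
```

```text
time_s: 1.6
ee_pos: [0.3415, -0.4909, 0.2189]
orientation: [0.985, 0.174, 0.001, -0.002]
wrist_force: [0.4, -0.2, -0.1]
width: 0.0932
gripper_force: 0.0
time_s: 2.1
ee_pos: [0.4343, -0.3066, 0.2189]
orientation: [0.985, 0.175, 0.001, -0.001]
wrist_force: [0.6, 0.2, 0.2]
width: 0.0931
gripper_force: 0.0
time_s: 2.6
ee_pos: [0.5276, -0.1215, 0.2187]
orientation: [0.996, -0.084, 0.001, -0.002]
wrist_force: [-0.3, 0.6, 0.2]
width: 0.0929
gripper_force: 0.0
t 2.60 pos [ 0.5276 -0.1215  0.2187] yawy -99.65 w 0.0929 q7 -1.57 F [-0.3  0.6  0.2]
rows [0.0349 0.0078 1.1446] turn 0.003901366348859862
```

```bash
python3 -m creep '[[1,0.035,0.008,0.8,0],[1,0.035,0.008,0.8,0],[1,0.035,0.008,0.8,0],[1,0.035,0.008,0.8,0],[1,0.035,0.008,0.8,0]]'
python3 -m creep '[[1,0,0,0.2,0],[1,0,0,0.34,0],[1,0,0,0.34,0],[1,0,0,0.34,0]]'
python3 -m creep '[[0.4,0,0,0,0],[0.4,0,0,0,0],[0.4,0,0,0,0],[0.4,0,0,0,0],[0.4,0,0,0,0],[0.4,0,0,0,0],[0.4,0,0,0,0],[0.4,0,0,0,0]]' 12
```

```text
time_s: 3.02
ee_pos: [0.5276, -0.1319, 0.0976]
orientation: [0.996, -0.088, -0.002, -0.0]
wrist_force: [0.7, 0.3, 0.8]
width: 0.0933
gripper_force: 0.0
time_s: 3.35
ee_pos: [0.5292, -0.1321, 0.0493]
orientation: [0.996, -0.088, 0.0, 0.0]
wrist_force: [0.6, 0.2, -0.2]
width: 0.0929
gripper_force: 0.0
time_s: 4.02
ee_pos: [0.5289, -0.1314, 0.0481]
orientation: [0.996, -0.088, 0.0, -0.0]
wrist_force: [-0.4, 1.4, 6.6]
width: 0.0595
gripper_force: 12.0
```

```bash
python3 -m creep '[[0.4,0,0,-0.4,0],[0.4,0,0,-0.7,0],[0.4,0,0,-0.7,0],[0.4,0,0,-0.7,0],[0.4,0,0,-0.7,0]]'
python3 -c "
from h import *
im=bot.read_camera('scene'); cv2.imwrite('pics/s1.png',cv2.resize(im[130:330,170:430,::-1],None,fx=2.5,fy=2.5))
go(.6345,-.317,.005,80)"
```

```text
time_s: 4.43
ee_pos: [0.5291, -0.1317, 0.1537]
orientation: [0.996, -0.088, 0.001, 0.0]
wrist_force: [-0.5, 0.3, -0.9]
width: 0.0598
gripper_force: 12.0
t 4.48 pos [ 0.5284 -0.1315  0.1525] yawy -100.11 w 0.0598 q7 -1.55 F [-0.4  0.5 -1.1]
rows [0.9134 1.0931 0.9834] turn -0.001226427386508375
```

View pics/s1.png

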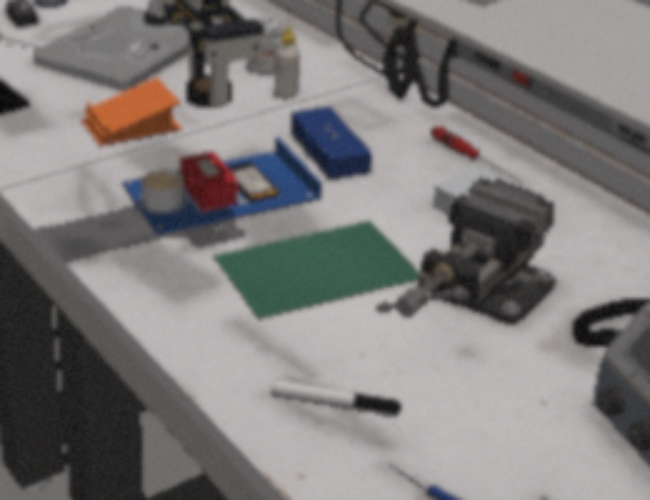

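The picture shows the lid without the tape. The mat is free, and there is a vice jaw at (400,290), just off its rear right corner. The arm doesn't appear in this crop, so I'll check where it and the tape are.

```bash
python3 - <<'E'
from h import *
s,M=state(); print(proj('scene',[s['ee_pos']]),proj('top',[s['ee_pos']]))
a=bot.read_camera('scene')[:,:,::-1]; b=bot.read_camera('top')[:,:,::-1]
cv2.imwrite('pics/both1.png',cv2.resize(np.hstack([a,b]),(800,300),interpolation=cv2.INTER_AREA))
for c in('top','scene'): print([(round(d['score'],2),d['point'].round(3) if hasattr(d['point'],'round') else d['point']) for d in bot.pinpoint(c,'tape_roll')])
E
```

```text
[[252.4545465  167.55552334]] [[253.64012474 207.73465138]]
[]
[(0.57, [0.5281, -0.131, 0.1508]), (0.38, [0.469, -0.1105, 0.0079]), (0.27, [0.5479, 0.1082, 0.0006])]
```

View pics/both1.png

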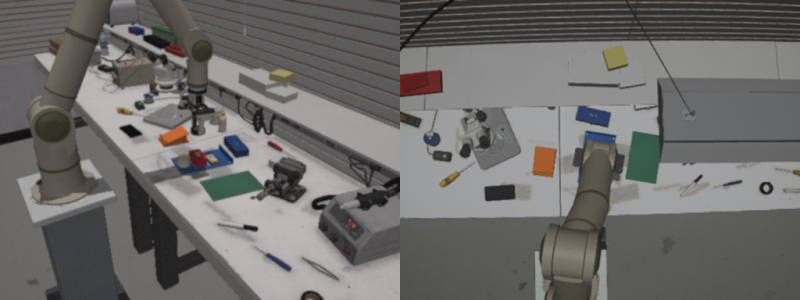

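The arm shows in the full pictures; its gripper over the board holds the tape, and the network agrees. Next is the tape to the mat.

```bash
python3 -m creep '[[0.4,0.46,0.55,0,0],[0.4,0.91,1,0,0],[0.4,0.91,1,0,0],[0.4,0.91,1,0,0],[0.4,0.91,1,0,0],[0.4,0.91,1,0,0],[0.4,0.91,1,0,0],[0.4,0.91,1,0,0]]'
python3 -m creep '[[0.4,0,0.09,0.3,0],[0.4,0,0.09,0.6,0],[0.4,0,0.09,0.8,0],[0.4,0,0.09,0.9,0],[0.4,0,0.09,0.9,0],[0.4,0,0.09,0.9,0]]'
python3 -c "
from h import *
go(.6345,-.317,.007,80)"
```

```text
time_s: 5.35
ee_pos: [0.6357, -0.3024, 0.1509]
orientation: [0.996, -0.088, -0.001, -0.001]
wrist_force: [0.2, 0.2, -0.5]
width: 0.0596
gripper_force: 12.0
time_s: 5.85
ee_pos: [0.6343, -0.3154, 0.0178]
orientation: [0.996, -0.088, -0.001, -0.0]
wrist_force: [0.6, 0.4, -0.1]
width: 0.0596
gripper_force: 12.0
t 5.85 pos [ 0.6343 -0.3154  0.0178] yawy -100.05 w 0.0596 q7 -1.32 F [ 0.6  0.4 -0.1]
rows [0.0031 0.0104 0.0721] turn -0.00056710459302091
```

Lower, release, and go over the tin.

```bash
python3 -m creep '[[0.4,0,0,0.03,0],[0.4,0,0,0.06,0],[0.4,0,0,0.07,0],[0.4,0,0,0.07,0]]'
python3 -m creep '[[1,0,0,0,0],[1,0,0,0,0],[1,0,0,0,0],[1,0,0,0,0],[1,0,0,0,0]]'
python3 -m creep '[[1,0,0,-0.3,0],[1,0,0,-0.7,0],[1,0,0,-0.7,0],[1,0,0,-0.7,0],[1,0,0,-0.7,0],[1,0,0,-0.7,0]]'
python3 -c "
from h import *
go(.471,-.113,.018,80)"
```

```text
time_s: 6.18
ee_pos: [0.6346, -0.3165, 0.008]
orientation: [0.996, -0.088, 0.001, 0.0]
wrist_force: [-0.4, 0.6, -0.9]
width: 0.0598
gripper_force: 12.0
time_s: 6.6
ee_pos: [0.6343, -0.3166, 0.0072]
orientation: [0.996, -0.088, 0.0, 0.0]
wrist_force: [0.5, 0.6, -0.5]
width: 0.0879
gripper_force: 0.0
time_s: 7.1
ee_pos: [0.6338, -0.3162, 0.1115]
orientation: [0.996, -0.088, -0.0, -0.0]
wrist_force: [0.5, 0.3, -0.6]
width: 0.0933
gripper_force: 0.0
t 7.10 pos [ 0.6338 -0.3162  0.1115] yawy -100.11 w 0.0933 q7 -1.32 F [ 0.5  0.3 -0.6]
rows [-1.3057 -1.1428  0.6247] turn -0.001268921358765359
```

```bash
python3 -m creep '[[1,-0.9,-0.8,0,0],[1,-0.9,-0.8,0,0],[1,-0.9,-0.8,0,0],[1,-0.9,-0.8,0,0],[1,-0.9,-0.8,0,0],[1,-0.9,-0.8,0,0],[1,-0.9,-0.8,0,0]]'
python3 -m creep '[[1,-0.4,-0.34,0,0],[1,-0.4,-0.34,0,0],[1,-0.4,-0.34,0,0],[1,-0.4,-0.34,0.2,0],[1,-0.4,-0.34,0.4,0],[1,-0.4,-0.34,0.4,0],[1,-0.4,-0.34,0.4,0],[1,-0.4,-0.34,0.4,0]]'
python3 -c "
from h import *
go(.471,-.113,.010,80)"
```

```text
time_s: 7.68
ee_pos: [0.522, -0.1741, 0.1113]
orientation: [0.996, -0.087, -0.001, -0.0]
wrist_force: [0.6, -0.2, 0.6]
width: 0.0932
gripper_force: 0.0
time_s: 8.35
ee_pos: [0.4728, -0.1148, 0.0524]
orientation: [0.996, -0.089, -0.0, 0.0]
wrist_force: [0.9, -0.1, 0.2]
width: 0.093
gripper_force: 0.0
t 8.35 pos [ 0.4728 -0.1148  0.0524] yawy -100.19 w 0.0930 q7 -1.54 F [ 0.9 -0.1  0.2]
rows [-0.0139 -0.0098  0.2825] turn -0.002070718991025286
```

```bash
python3 -m creep '[[1,-0.01,-0.01,0.1,0],[1,-0.01,-0.01,0.2,0],[1,-0.01,-0.01,0.28,0],[1,-0.01,-0.01,0.28,0],[1,-0.01,-0.01,0.28,0]]'
python3 -m creep '[[0.4,0,0,0,0],[0.4,0,0,0,0],[0.4,0,0,0,0],[0.4,0,0,0,0],[0.4,0,0,0,0],[0.4,0,0,0,0],[0.4,0,0,0,0],[0.4,0,0,0,0]]' 12
python3 -m creep '[[0.4,0,0,-0.1,0],[0.4,0,0,-0.3,0],[0.4,0,0,-0.6,0],[0.4,0,0,-0.6,0],[0.4,0,0,-0.6,0],[0.4,0,0,-0.6,0]]'
python3 -c "
from h import *
go(.4927,-.292,.009,80)"
```

```text
time_s: 8.77
ee_pos: [0.4717, -0.1126, 0.011]
orientation: [0.996, -0.088, 0.0, 0.0]
wrist_force: [-0.5, 0.4, 1.0]
width: 0.093
gripper_force: 0.0
time_s: 9.43
ee_pos: [0.4712, -0.1122, 0.0102]
orientation: [0.996, -0.088, 0.0, 0.0]
wrist_force: [-0.3, -1.1, 2.4]
width: 0.0538
gripper_force: 12.0
time_s: 9.93
ee_pos: [0.4711, -0.1121, 0.1]
orientation: [0.996, -0.088, 0.0, -0.0]
wrist_force: [0.2, 0.5, -1.9]
width: 0.0538
gripper_force: 12.0
t 9.93 pos [ 0.4711 -0.1121  0.1   ] yawy -100.10 w 0.0538 q7 -1.55 F [ 0.2  0.5 -1.9]
rows [0.3515 1.1558 0.607 ] turn -0.0011612968445717797
```

```bash
python3 -m creep '[[0.4,0.35,1,0,0],[0.4,0.35,1,0,0],[0.4,0.35,1,0,0],[0.4,0.35,1,0,0],[0.4,0.35,1,0,0],[0.4,0.35,1,0,0],[0.4,0.35,1,0,0]]'
python3 -m creep '[[0.4,0,0.155,0.2,0],[0.4,0,0.155,0.4,0],[0.4,0,0.155,0.53,0],[0.4,0,0.155,0.56,0],[0.4,0,0.155,0.56,0],[0.4,0,0.155,0.56,0]]'
python3 -c "
from h import *
go(.4927,-.292,.008,80)"
```

```text
time_s: 10.52
ee_pos: [0.4954, -0.268, 0.0983]
orientation: [0.996, -0.088, -0.002, -0.001]
wrist_force: [0.3, 0.9, -1.7]
width: 0.0538
gripper_force: 12.0
time_s: 11.02
ee_pos: [0.4926, -0.2907, 0.0163]
orientation: [0.996, -0.087, -0.0, -0.0]
wrist_force: [0.6, 0.0, -0.7]
width: 0.0542
gripper_force: 12.0
t 11.02 pos [ 0.4926 -0.2907  0.0163] yawy -100.02 w 0.0542 q7 -1.28 F [ 0.6  0.  -0.7]
rows [0.0024 0.0086 0.0551] turn -0.00020721108724425601
```

```bash
python3 -m creep '[[0.4,0,0.008,0.03,0],[0.4,0,0.008,0.055,0],[0.4,0,0.008,0.055,0],[0.4,0,0.008,0.055,0]]'
python3 -m creep '[[1,0,0,0,0],[1,0,0,0,0],[1,0,0,0,0],[1,0,0,0,0],[1,0,0,0,0]]'
python3 -m creep '[[1,0,0,-0.3,0],[1,0,0,-0.8,0],[1,0,0,-0.8,0],[1,0,0,-0.8,0],[1,0,0,-0.8,0],[1,0,0,-0.8,0]]'
python3 - <<'E'
from h import *
im=bot.read_camera('top')[:,:,::-1].copy(); cv2.imwrite('pics/top2.png',im)
s=.0005;x0,x1,y0,y1=.47,.6,-.2,-.05
r=rect('top',im,x0,x1,y0,y1,.044,s); h=cv2.cvtColor(r,cv2.COLOR_BGR2HSV)
m=(((h[...,0]<6)|(h[...,0]>172))&(h[...,1]>130)).astype(np.uint8)
cs=max(cv2.findContours(cv2.morphologyEx(m,3,np.ones((9,9))),0,1)[0],key=cv2.contourArea)
(u,v),wh,a=cv2.minAreaRect(cs); print('case x %.4f y %.4f'%(x1-v*s,y1-u*s),np.array(wh)*s,a)
b=rect('top',im,.42,.70,-.42,-.02,.006); cv2.imwrite('pics/r2.png',cv2.resize(b,None,fx=2,fy=2))
go(.536,-.124,.12,-10)
E
```

```text
time_s: 11.35
ee_pos: [0.4924, -0.2931, 0.0083]
orientation: [0.996, -0.088, 0.0, 0.0]
wrist_force: [0.4, 0.1, -0.8]
width: 0.0538
gripper_force: 12.0
time_s: 11.77
ee_pos: [0.4922, -0.2932, 0.0079]
orientation: [0.996, -0.088, 0.0, 0.0]
wrist_force: [-0.1, 0.6, -1.9]
width: 0.0827
gripper_force: 0.0
time_s: 12.27
ee_pos: [0.492, -0.293, 0.1279]
orientation: [0.996, -0.088, 0.0, 0.0]
wrist_force: [-0.5, 0.2, -0.9]
width: 0.0928
gripper_force: 0.0
case x 0.5325 y -0.1267 [0.08249381 0.05362329] 11.121459007263184
t 12.32 pos [ 0.4916 -0.2928  0.1271] yawy -100.11 w 0.0928 q7 -1.28 F [-0.   1.1  0.3]
rows [ 0.0937 -1.1597  0.0479] turn 0.9987306939745092
```

View pics/r2.png

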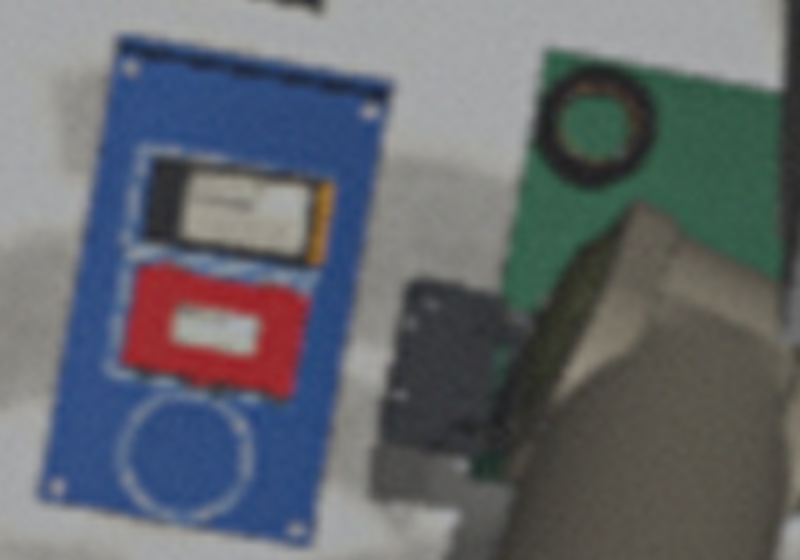

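The tin's circle is empty at (186,457), and the tape lies on the mat at (597,123). The case is at (215,330), with the battery behind it at (240,210). Next is the case.

```bash
python3 -m creep '[[1,0.07,-1,0,-0.6],[1,0.07,-1,0,-0.6],[1,0.07,-1,0,-0.6],[1,0.07,-1,0,-0.6],[1,0.07,-1,0,-0.6],[1,0.07,-1,0,-0.6],[1,0.07,-1,0,-0.6],[1,0.07,-1,0,-0.6]]'
python3 -m creep '[[1,0,0,0,-0.39],[1,0,0,0,-0.39],[1,0,0,0,-0.39],[1,0,0,0,-0.39],[1,0,0,0,-0.39],[1,0,0,0,-0.39],[1,0,0,0,-0.39],[1,0,0,0,-0.39]]'
python3 -c "
from h import *
go(.5325,-.1267,.06,-11)"
```

```text
time_s: 12.98
ee_pos: [0.528, -0.1467, 0.1262]
orientation: [0.926, 0.377, -0.001, -0.001]
wrist_force: [-0.1, 0.1, -0.4]
width: 0.0931
gripper_force: 0.0
time_s: 13.65
ee_pos: [0.5284, -0.1473, 0.127]
orientation: [0.773, 0.634, -0.0, -0.001]
wrist_force: [-0.8, -0.4, -0.3]
width: 0.0932
gripper_force: 0.0
t 13.65 pos [ 0.5284 -0.1473  0.127 ] yawy -11.24 w 0.0932 q7 -0.40 F [-0.8 -0.4 -0.3]
rows [0.1395 0.0007 0.4467] turn -0.0026647860692765196
```

```bash
python3 -m creep '[[1,0.14,0,0.1,0],[1,0.14,0,0.3,0],[1,0.14,0,0.5,0],[1,0.14,0,0.62,0],[1,0.14,0,0.7,0],[1,0.14,0,0.7,0],[1,0.14,0,0.7,0]]'
python3 -m creep '[[0.4,0,0,0,0],[0.4,0,0,0,0],[0.4,0,0,0,0],[0.4,0,0,0,0],[0.4,0,0,0,0],[0.4,0,0,0,0],[0.4,0,0,0,0],[0.4,0,0,0,0]]' 15
python3 -m creep '[[0.4,0,0,-0.1,0],[0.4,0,0,-0.3,0],[0.4,0,0,-0.6,0],[0.4,0,0,-0.6,0],[0.4,0,0,-0.6,0],[0.4,0,0,-0.6,0]]'
python3 -c "
from h import *
go(.5535,-.3617,.019,-10)"
```

```text
time_s: 14.23
ee_pos: [0.5325, -0.1263, 0.0223]
orientation: [0.772, 0.636, -0.001, -0.001]
wrist_force: [1.1, 0.0, 0.1]
width: 0.093
gripper_force: 0.0
time_s: 14.9
ee_pos: [0.5329, -0.1268, 0.023]
orientation: [0.772, 0.636, -0.0, 0.0]
wrist_force: [-0.2, 0.5, 3.0]
width: 0.0499
gripper_force: 15.0
time_s: 15.4
ee_pos: [0.5327, -0.127, 0.1127]
orientation: [0.772, 0.636, 0.0, 0.0]
wrist_force: [-1.1, 0.2, -2.3]
width: 0.0499
gripper_force: 15.0
t 15.40 pos [ 0.5327 -0.127   0.1127] yawy -11.04 w 0.0499 q7 -0.45 F [-1.1  0.2 -2.3]
rows [-1.5088  0.4354  0.6254] turn -0.011564905991293352
```

```bash
python3 -m creep '[[0.4,-0.75,0.22,0,0],[0.4,-0.75,0.22,0,0],[0.4,-0.75,0.22,0,0],[0.4,-0.75,0.22,0,0],[0.4,-0.75,0.22,0,0]]'
python3 -m creep '[[0.4,-0.75,0.215,0,0],[0.4,-0.75,0.215,0,0],[0.4,-0.75,0.215,0,0],[0.4,-0.75,0.215,0.2,0],[0.4,-0.75,0.215,0.4,0],[0.4,-0.75,0.215,0.5,0],[0.4,-0.75,0.215,0.5,0],[0.4,-0.75,0.215,0.5,0]]'
python3 -c "
from h import *
go(.5535,-.3617,.0205,-10)"
```

```text
time_s: 15.82
ee_pos: [0.5423, -0.2455, 0.1105]
orientation: [0.773, 0.634, -0.001, -0.001]
wrist_force: [-0.0, 0.3, -1.8]
width: 0.0497
gripper_force: 15.0
time_s: 16.48
ee_pos: [0.5536, -0.3578, 0.0363]
orientation: [0.771, 0.637, -0.0, -0.002]
wrist_force: [0.4, 0.1, -0.5]
width: 0.0499
gripper_force: 15.0
t 16.48 pos [ 0.5536 -0.3578  0.0363] yawy -10.89 w 0.0499 q7 -0.12 F [ 0.4  0.1 -0.5]
rows [-0.0257  0.0049  0.1051] turn -0.009898477441625017
```

```bash
python3 -m creep '[[0.4,-0.025,0,0.05,0],[0.4,-0.025,0,0.09,0],[0.4,-0.025,0,0.105,0],[0.4,-0.025,0,0.105,0],[0.4,-0.025,0,0.105,0]]'
python3 -m creep '[[0.9,0,0,0,0],[0.9,0,0,0,0],[0.9,0,0,0,0],[0.9,0,0,0,0],[0.9,0,0,0,0]]'
python3 -m creep '[[0.9,0,0,-0.3,0],[0.9,0,0,-0.7,0],[0.9,0,0,-0.7,0],[0.9,0,0,-0.7,0],[0.9,0,0,-0.7,0],[0.9,0,0,-0.7,0]]'
python3 - <<'E'
from h import *
im=bot.read_camera('top')[:,:,::-1].copy(); cv2.imwrite('pics/top3.png',im)
b=rect('top',im,.42,.70,-.42,-.02,.006); cv2.imwrite('pics/r3.png',cv2.resize(b,None,fx=2,fy=2))
# battery label blob at z=.016
s=.0005;x0,x1,y0,y1=.55,.64,-.2,-.07
r=rect('top',im,x0,x1,y0,y1,.016,s); h=cv2.cvtColor(r,cv2.COLOR_BGR2HSV)
m=~((h[...,0]>100)&(h[...,0]<130)&(h[...,1]>90)); m=cv2.morphologyEx(m.astype(np.uint8),2,np.ones((15,15)))
for c in cv2.findContours(m,0,1)[0]:
    if cv2.contourArea(c)>4000:
        (u,v),wh,a=cv2.minAreaRect(c); print('batt x %.4f y %.4f'%(x1-v*s,y1-u*s),np.array(wh)*s,a)
go(.592,-.136,.10,-10)
E
```

```text
time_s: 16.9
ee_pos: [0.5533, -0.3637, 0.0224]
orientation: [0.772, 0.636, 0.0, 0.0]
wrist_force: [-0.5, -0.6, -2.0]
width: 0.0501
gripper_force: 15.0
time_s: 17.32
ee_pos: [0.5533, -0.3637, 0.0223]
orientation: [0.772, 0.636, 0.0, 0.0]
wrist_force: [0.2, 0.1, -0.2]
width: 0.0786
gripper_force: 0.0
time_s: 17.82
ee_pos: [0.5526, -0.3637, 0.1265]
orientation: [0.772, 0.636, -0.0, -0.0]
wrist_force: [1.2, 0.0, -0.3]
width: 0.0837
gripper_force: 0.0
batt x 0.5906 y -0.1355 [0.10147073 0.05990151] 9.688786506652832
t 17.87 pos [ 0.5524 -0.3635  0.1259] yawy -11.02 w 0.0836 q7 -0.05 F [ 0.4  1.  -0.1]
rows [ 1.539  -0.0302  0.1735] turn -0.011308516360575994
```

View pics/r3.png

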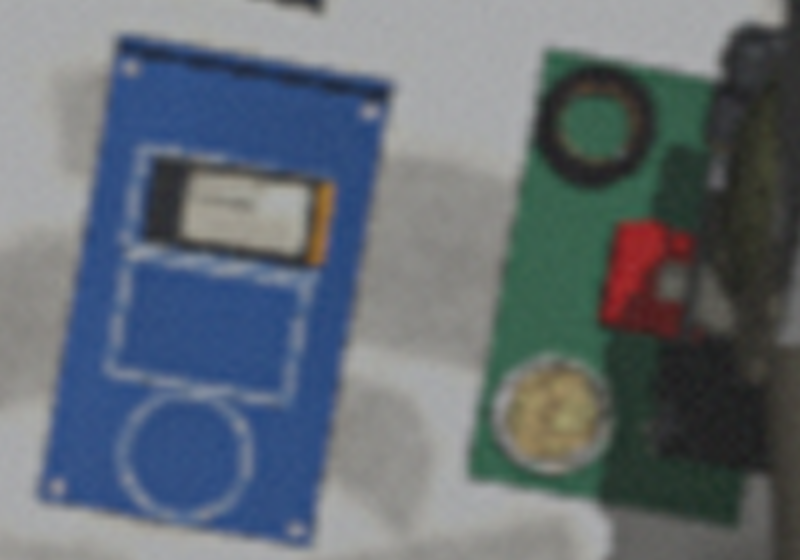

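The case and tin stand apart on the mat, and the case outline is centred at (211,329). The battery is at (236,212), with its label up and gold end to the right. Next is the battery.

```bash
python3 -m creep '[[0.75,0.8,0,0,0],[0.75,0.8,0,0,0],[0.75,0.8,0,0,0],[0.75,0.8,0,0,0],[0.75,0.8,0,0,0]]'
python3 -m creep '[[0.75,0.73,-0.02,0,-0.02],[0.75,0.73,-0.02,0,-0.02],[0.75,0.73,-0.02,0,-0.02],[0.75,0.73,-0.02,0.2,-0.02],[0.75,0.73,-0.02,0.4,-0.02],[0.75,0.73,-0.02,0.5,-0.02],[0.75,0.73,-0.02,0.5,-0.02],[0.75,0.73,-0.02,0.5,-0.02]]'
python3 -c "
from h import *
go(.593,-.138,.0085,-9.3)"
```

```text
time_s: 18.28
ee_pos: [0.5764, -0.2427, 0.1259]
orientation: [0.77, 0.638, -0.0, -0.001]
wrist_force: [-0.0, -1.0, -0.3]
width: 0.0697
gripper_force: 0.0
time_s: 18.95
ee_pos: [0.5932, -0.1389, 0.0508]
orientation: [0.762, 0.648, -0.001, -0.001]
wrist_force: [0.3, -0.6, 0.7]
width: 0.0699
gripper_force: 0.0
t 18.95 pos [ 0.5932 -0.1389  0.0508] yawy -9.28 w 0.0699 q7 -0.46 F [ 0.3 -0.6  0.7]
rows [ 0.0058 -0.0012  0.2819] turn 0.0002501442390060523
```

```bash
python3 -m creep '[[0.75,0,0,0.1,0],[0.75,0,0,0.2,0],[0.75,0,0,0.26,0],[0.75,0,0,0.28,0],[0.75,0,0,0.28,0],[0.75,0,0,0.28,0]]'
python3 -m creep '[[0.3,0,0,0,0],[0.3,0,0,0,0],[0.3,0,0,0,0],[0.3,0,0,0,0],[0.3,0,0,0,0],[0.3,0,0,0,0],[0.3,0,0,0,0]]' 10
python3 -m creep '[[0.3,0,0,-0.1,0],[0.3,0,0,-0.3,0],[0.3,0,0,-0.6,0],[0.3,0,0,-0.8,0],[0.3,0,0,-0.8,0],[0.3,0,0,-0.8,0],[0.3,0,0,-0.8,0]]'
python3 -c "
from h import *
go(.541,.108,.13,81.5)"
```

```text
time_s: 19.45
ee_pos: [0.5945, -0.1381, 0.0108]
orientation: [0.762, 0.648, 0.0, 0.0]
wrist_force: [0.5, -0.3, -0.2]
width: 0.0694
gripper_force: 0.0
time_s: 20.03
ee_pos: [0.5942, -0.1379, 0.0104]
orientation: [0.762, 0.648, 0.0, 0.0]
wrist_force: [-0.8, 0.4, 4.8]
width: 0.0448
gripper_force: 10.0
time_s: 20.62
ee_pos: [0.5936, -0.1381, 0.1296]
orientation: [0.762, 0.648, -0.0, -0.0]
wrist_force: [-0.6, -0.8, -1.6]
width: 0.0449
gripper_force: 10.0
t 20.62 pos [ 0.5936 -0.1381  0.1296] yawy -9.23 w 0.0449 q7 -0.40 F [-0.6 -0.8 -1.6]
rows [ 1.5634 -0.6094 -0.003 ] turn 0.9918553120330765
```

```bash
python3 -m creep '[[0.3,0.4,-0.15,0,-0.08],[0.3,1,-0.4,0,-0.6],[0.3,1,-0.4,0,-0.6],[0.3,1,-0.4,0,-0.6],[0.3,1,-0.4,0,-0.6],[0.3,1,-0.4,0,-0.6],[0.3,1,-0.4,0,-0.6],[0.3,1,-0.4,0,-0.6]]'
python3 -m creep '[[0.3,0,0,0,-0.408],[0.3,0,0,0,-0.408],[0.3,0,0,0,-0.408],[0.3,0,0,0,-0.408],[0.3,0,0,0,-0.408],[0.3,0,0,0,-0.408],[0.3,0,0,0,-0.408],[0.3,0,0,0,-0.408]]'
python3 - <<'E'
from h import *
im=bot.read_camera('top')[:,:,::-1].copy(); cv2.imwrite('pics/top4.png',im)
go(.5447,.1075,.055,81.5)
E
```

```text
time_s: 21.28
ee_pos: [0.5578, 0.0201, 0.1281]
orientation: [0.381, 0.925, -0.001, -0.002]
wrist_force: [-1.3, -0.1, -0.5]
width: 0.0445
gripper_force: 10.0
time_s: 21.95
ee_pos: [0.5584, 0.0199, 0.1291]
orientation: [0.076, 0.997, 0.0, -0.001]
wrist_force: [0.5, -0.2, -1.2]
width: 0.0451
gripper_force: 10.0
t 22.00 pos [0.5586 0.0199 0.1294] yawy 81.32 w 0.0448 q7 0.57 F [-0.1  0.7 -0.4]
rows [0.1788 0.5633 0.4965] turn -0.0019482285225035096
```

```bash
python3 -m creep '[[0.3,0.18,0.563,0,0],[0.3,0.18,0.563,0,0],[0.3,0.18,0.563,0,0],[0.3,0.18,0.563,0.2,0],[0.3,0.18,0.563,0.4,0],[0.3,0.18,0.563,0.48,0],[0.3,0.18,0.563,0.48,0],[0.3,0.18,0.563,0.48,0]]'
python3 -m creep '[[0.3,0,0,0,0],[0.3,0,0,0,0],[0.3,0,0,0,0]]' 5
python3 -c "
from h import *
go(.5447,.1075,.040,81.5)"
```

```text
time_s: 22.67
ee_pos: [0.5445, 0.1076, 0.0582]
orientation: [0.074, 0.997, -0.0, -0.001]
wrist_force: [-0.2, -0.5, -0.2]
width: 0.0451
gripper_force: 10.0
time_s: 22.92
ee_pos: [0.5454, 0.1073, 0.0593]
orientation: [0.074, 0.997, 0.0, 0.001]
wrist_force: [-0.4, 0.7, -0.6]
width: 0.0446
gripper_force: 5.0
t 22.92 pos [0.5454 0.1073 0.0593] yawy 81.46 w 0.0446 q7 0.29 F [-0.4  0.7 -0.6]
rows [0.0048 0.0006 0.1285] turn -0.0004666036588428963
```

```bash
python3 -m creep '[[0.3,0,0,0.03,0],[0.3,0,0,0.05,0],[0.3,0,0,0.07,0],[0.3,0,0,0.08,0]]'
python3 -m creep '[[0.3,0,0,0.015,0],[0.3,0,0,0.03,0],[0.3,0,0,0.045,0],[0.3,0,0,0.045,0]]'
python3 - <<'E'
from h import *
s,M=state()
c=proj('scene',[s['ee_pos']])[0].astype(int); im=bot.read_camera('scene')[c[1]-40:c[1]+35,c[0]-50:c[0]+50,::-1]
cv2.imwrite('pics/s5.png',cv2.resize(im,None,fx=7,fy=7,interpolation=cv2.INTER_CUBIC))
go(.5447,.1075,.040,81.5)
E
```

```text
time_s: 23.25
ee_pos: [0.5447, 0.1073, 0.0457]
orientation: [0.074, 0.997, -0.0, -0.0]
wrist_force: [-0.0, 0.0, 0.0]
width: 0.045
gripper_force: 5.0
time_s: 23.58
ee_pos: [0.5446, 0.1074, 0.0389]
orientation: [0.074, 0.997, -0.0, -0.0]
wrist_force: [0.2, 0.2, -0.9]
width: 0.0447
gripper_force: 5.0
t 23.63 pos [0.5446 0.1074 0.0391] yawy 81.51 w 0.0448 q7 0.26 F [-0.6 -0.7 -1.1]
rows [-0.0008  0.001  -0.0061] turn 0.00014153626634225703
```

View pics/s5.png

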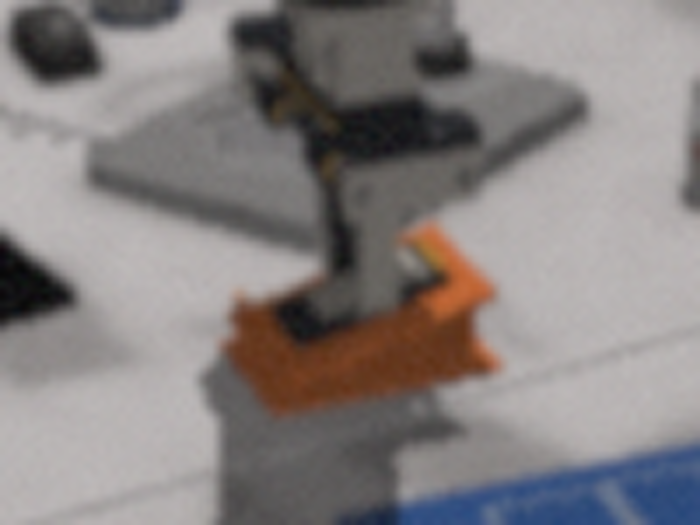

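The battery lies along the slope with its gold end up (425,250) and its lower end near the lip (290,325). I'll slide it down to the lip.

```bash
for i in 1; do python3 -m creep '[[0.3,0.01,0,0.0025,0],[0.3,0.02,0,0.005,0],[0.3,0.02,0,0.005,0]]'; python3 -m creep '[[0.3,0.01,0,0.0025,0],[0.3,0.01,0,0.0025,0]]'; python3 -m creep '[[0.3,0.01,0,0.0025,0],[0.3,0.01,0,0.0025,0]]';python3 -m creep '[[0.3,0.01,0,0.0025,0],[0.3,0.01,0,0.0025,0]]';python3 -m creep '[[0.3,0.01,0,0.0025,0],[0.3,0.01,0,0.0025,0]]'; done | grep -E 'ee_pos|wrist|width'
```

```text
ee_pos: [0.5412, 0.1078, 0.0386]
wrist_force: [-0.2, 1.0, -0.3]
width: 0.0447
ee_pos: [0.5399, 0.108, 0.0382]
wrist_force: [0.9, -0.1, -0.4]
width: 0.0446
ee_pos: [0.5385, 0.1083, 0.0378]
wrist_force: [-0.2, -0.3, -0.4]
width: 0.0449
ee_pos: [0.5382, 0.1082, 0.0377]
wrist_force: [3.5, -2.0, 0.0]
width: 0.0445
ee_pos: [0.5375, 0.1082, 0.0376]
wrist_force: [6.1, -2.4, 1.3]
width: 0.0447
```

Contact at the lip shows as a 6 N rise. I'll release and look.

```bash
python3 -m creep '[[0.7,0,0,0,0],[0.7,0,0,0,0],[0.7,0,0,0,0],[0.7,0,0,0,0]]'
python3 -m creep '[[0.7,0,0,-0.2,0],[0.7,0,0,-0.6,0],[0.7,0,0,-0.8,0],[0.7,0,0,-0.8,0],[0.7,0,0,-0.8,0],[0.7,0,0,-0.8,0]]'
python3 -m creep '[[0.9,0.1,-1,0,0],[0.9,0.1,-1,0,0],[0.9,0.1,-1,0,0],[0.9,0.1,-1,0,0],[0.9,0.1,-1,0,0],[0.9,0.1,-1,0,0],[0.9,0.1,-1,0,0]]'
python3 - <<'E'
from h import *
a=bot.read_camera('scene')[:,:,::-1]; b=bot.read_camera('top')[:,:,::-1].copy(); cv2.imwrite('pics/top6.png',b)
c=proj('scene',[[.545,.107,.034]])[0].astype(int)
A=cv2.resize(a[c[1]-30:c[1]+30,c[0]-40:c[0]+40],(400,300),interpolation=cv2.INTER_CUBIC)
B=cv2.resize(rect('top',b,.47,.62,.01,.21,.038,.001),(400,300),interpolation=cv2.INTER_CUBIC)
cv2.imwrite('pics/b6.png',np.hstack([A,B]))
for n in('red_case','battery','tip_tin','tape_roll'):
  print(n,[[(round(d['score'],2),np.round(d['point'],4)) for d in bot.pinpoint(c,n)[:2]] for c in('top','scene')])
go(.5535,-.363,.10,-11)
E
```

```text
time_s: 24.88
ee_pos: [0.5353, 0.1088, 0.037]
orientation: [0.074, 0.997, 0.0, -0.0]
wrist_force: [-0.2, 0.1, 0.3]
width: 0.0641
gripper_force: 0.0
time_s: 25.38
ee_pos: [0.5357, 0.1081, 0.1569]
orientation: [0.074, 0.997, -0.0, 0.0]
wrist_force: [-0.2, -0.1, 0.7]
width: 0.0651
gripper_force: 0.0
time_s: 25.97
ee_pos: [0.4985, -0.0367, 0.1561]
orientation: [0.074, 0.997, 0.001, -0.001]
wrist_force: [0.3, -1.0, -0.4]
width: 0.0836
gripper_force: 0.0
red_case [[(0.93, array([ 0.5538, -0.3672,  0.0054]))], [(0.71, array([ 0.5514, -0.363 ,  0.0034]))]]
battery [[(0.88, array([0.5385, 0.1078, 0.0323]))], [(0.63, array([0.5402, 0.1106, 0.0303]))]]
tip_tin [[(0.76, array([ 0.4906, -0.2937,  0.0041]))], [(0.64, array([ 0.4922, -0.2933,  0.0033]))]]
tape_roll [[(0.63, array([ 0.6373, -0.3154,  0.0037]))], [(0.79, array([ 0.6308, -0.3174,  0.0046])), (0.34, array([ 7.445e-01, -1.168e-01, -2.000e-04]))]]
t 26.47 pos [ 0.4989 -0.0372  0.1571] yawy 81.53 w 0.0838 q7 0.68 F [ 0.7 -0.8  0.3]
rows [-0.6801 -2.0949  0.381 ] turn -0.9718511057897742
```

View pics/b6.png

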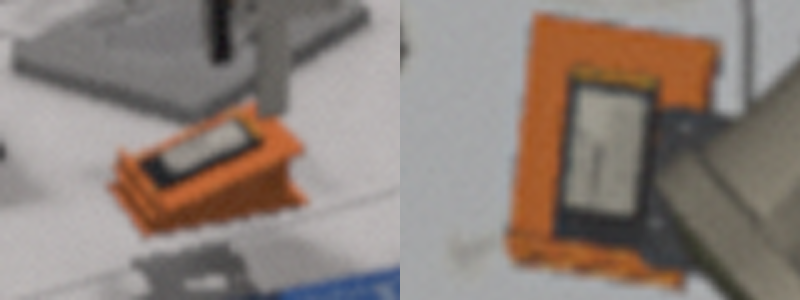

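The battery lies flat on the slope, label up and gold end up, with its lower end at the lip ((605,240) on the right). Now the case goes back.

```bash
python3 -m creep '[[0.9,-0.32,-1,0,0],[0.9,-0.32,-1,0,0],[0.9,-0.32,-1,0,0],[0.9,-0.32,-1,0,0],[0.9,-0.32,-1,0,0],[0.9,-0.32,-1,0,0]]'
python3 -m creep '[[0.9,-0.32,-1,0,0.6],[0.9,-0.32,-1,0,0.6],[0.9,-0.32,-1,0,0.6],[0.9,-0.32,-1,0,0.6],[0.9,-0.32,-1,0,0.6],[0.9,-0.32,-1,0,0.6],[0.9,-0.32,-1,0,0.6],[0.9,-0.32,-1,0,0.6]]'
python3 -m creep '[[0.9,0,0,0,0.43],[0.9,0,0,0,0.43],[0.9,0,0,0,0.43],[0.9,0,0,0,0.43],[0.9,0,0,0,0.43],[0.9,0,0,0,0.43],[0.9,0,0,0,0.43],[0.9,0,0,0,0.43]]'
python3 -c "
from h import *
go(.5533,-.3637,.0225,-11)"
```

```text
time_s: 26.97
ee_pos: [0.5239, -0.1949, 0.1567]
orientation: [0.076, 0.997, 0.0, -0.0]
wrist_force: [-0.7, -0.5, 0.1]
width: 0.0836
gripper_force: 0.0
time_s: 27.63
ee_pos: [0.55, -0.3463, 0.1574]
orientation: [0.521, 0.854, 0.0, 0.0]
wrist_force: [0.3, -0.3, -0.2]
width: 0.0838
gripper_force: 0.0
time_s: 28.3
ee_pos: [0.55, -0.3466, 0.1573]
orientation: [0.771, 0.636, 0.0, -0.0]
wrist_force: [-0.8, -0.1, -0.6]
width: 0.0836
gripper_force: 0.0
t 28.30 pos [ 0.55   -0.3466  0.1573] yawy -10.95 w 0.0836 q7 -0.06 F [-0.8 -0.1 -0.6]
rows [-0.1077  0.0431  0.8989] turn 0.000540383865476378
```

```bash
python3 -m creep '[[0.9,-0.108,0.043,0.2,0],[0.9,-0.108,0.043,0.4,0],[0.9,-0.108,0.043,0.6,0],[0.9,-0.108,0.043,0.8,0],[0.9,-0.108,0.043,0.9,0],[0.9,-0.108,0.043,0.9,0],[0.9,-0.108,0.043,0.9,0]]'
python3 -m creep '[[0.4,0,0,0,0],[0.4,0,0,0,0],[0.4,0,0,0,0],[0.4,0,0,0,0],[0.4,0,0,0,0],[0.4,0,0,0,0],[0.4,0,0,0,0]]' 15
python3 -m creep '[[0.4,0,0,-0.1,0],[0.4,0,0,-0.3,0],[0.4,0,0,-0.6,0],[0.4,0,0,-0.6,0],[0.4,0,0,-0.6,0],[0.4,0,0,-0.6,0]]'
python3 -c "
from h import *
go(.5355,-.1247,.06,-10)"
```

```text
time_s: 28.88
ee_pos: [0.5525, -0.3645, 0.0215]
orientation: [0.772, 0.636, 0.0, -0.001]
wrist_force: [0.2, -0.2, 1.6]
width: 0.0836
gripper_force: 0.0
time_s: 29.47
ee_pos: [0.5528, -0.3657, 0.0227]
orientation: [0.773, 0.635, 0.0, 0.0]
wrist_force: [-1.3, 0.1, 5.2]
width: 0.0499
gripper_force: 15.0
time_s: 29.97
ee_pos: [0.5523, -0.3657, 0.112]
orientation: [0.773, 0.635, -0.0, 0.0]
wrist_force: [-0.4, -0.7, -1.3]
width: 0.0498
gripper_force: 15.0
t 29.97 pos [ 0.5523 -0.3657  0.112 ] yawy -11.21 w 0.0498 q7 -0.07 F [-0.4 -0.7 -1.3]
rows [ 1.5542 -0.4219  0.346 ] turn -0.013442045514957436
```

```bash
python3 -m creep '[[0.4,0.77,-0.21,0,0],[0.4,0.77,-0.21,0,0],[0.4,0.77,-0.21,0,0],[0.4,0.77,-0.21,0,0],[0.4,0.77,-0.21,0,0]]'
python3 -m creep '[[0.4,0.77,-0.21,0,-0.013],[0.4,0.77,-0.21,0,-0.013],[0.4,0.77,-0.21,0,-0.013],[0.4,0.77,-0.21,0.2,-0.013],[0.4,0.77,-0.21,0.35,-0.013],[0.4,0.77,-0.21,0.45,-0.013],[0.4,0.77,-0.21,0.45,-0.013],[0.4,0.77,-0.21,0.45,-0.013],[0.4,0.77,-0.21,0.45,-0.013]]'
python3 -c "
from h import *
go(.5352,-.1267,.0235,-10)"
```

```text
time_s: 30.38
ee_pos: [0.5435, -0.2433, 0.1108]
orientation: [0.771, 0.637, -0.0, -0.001]
wrist_force: [-0.6, -0.3, 0.0]
width: 0.0499
gripper_force: 15.0
t 30.38 pos [ 0.5435 -0.2433  0.1108] yawy -10.93 w 0.0499 q7 -0.26 F [-0.6 -0.3  0. ]
rows [ 0.7519 -0.2002  0.5833] turn -0.010364979687622306schema error: expected 1 to 8 rows
```

```bash
python3 -m creep '[[0.4,0.77,-0.21,0,-0.013],[0.4,0.77,-0.21,0,-0.013],[0.4,0.77,-0.21,0,-0.013],[0.4,0.77,-0.21,0.2,-0.013],[0.4,0.77,-0.21,0.35,-0.013],[0.4,0.77,-0.21,0.45,-0.013],[0.4,0.77,-0.21,0.45,-0.013],[0.4,0.77,-0.21,0.45,-0.013]]'
python3 -m creep '[[0.4,0,0,0,0],[0.4,0,0,0,0]]'
python3 -c "
from h import *
go(.5352,-.1267,.0235,-10)"
```

```text
time_s: 31.05
ee_pos: [0.5349, -0.1275, 0.0433]
orientation: [0.766, 0.642, -0.001, -0.001]
wrist_force: [-0.6, 0.6, -0.5]
width: 0.0501
gripper_force: 15.0
time_s: 31.22
ee_pos: [0.5361, -0.1274, 0.0452]
orientation: [0.767, 0.642, 0.0, 0.0]
wrist_force: [-0.4, -0.0, -0.8]
width: 0.0501
gripper_force: 15.0
t 31.22 pos [ 0.5361 -0.1274  0.0452] yawy -10.09 w 0.0501 q7 -0.53 F [-0.4 -0.  -0.8]
rows [ 0.0034 -0.0067  0.145 ] turn -0.0009467357337222716
```

```bash
python3 -m creep '[[0.4,0,-0.005,0.05,0],[0.4,0,-0.005,0.1,0],[0.4,0,-0.005,0.125,0],[0.4,0,-0.005,0.13,0],[0.4,0,-0.005,0.13,0]]'
python3 -m creep '[[0.85,0,0,0,0],[0.85,0,0,0,0],[0.85,0,0,0,0],[0.85,0,0,0,0],[0.85,0,0,0,0]]'
python3 -m creep '[[0.85,0,0,-0.2,0],[0.85,0,0,-0.6,0],[0.85,0,0,-0.8,0],[0.85,0,0,-0.8,0],[0.85,0,0,-0.8,0],[0.85,0,0,-0.8,0]]'
python3 -c "
from h import *
go(.4923,-.293,.10,80)"
```

```text
time_s: 31.63
ee_pos: [0.5347, -0.1268, 0.0249]
orientation: [0.766, 0.643, -0.0, 0.0]
wrist_force: [-0.2, -0.1, 1.8]
width: 0.0498
gripper_force: 15.0
time_s: 32.05
ee_pos: [0.535, -0.1265, 0.0251]
orientation: [0.766, 0.643, 0.0, -0.0]
wrist_force: [0.3, -0.5, -1.0]
width: 0.077
gripper_force: 0.0
time_s: 32.55
ee_pos: [0.5347, -0.127, 0.145]
orientation: [0.766, 0.642, 0.0, 0.0]
wrist_force: [-0.5, -0.1, 0.7]
width: 0.0788
gripper_force: 0.0
t 32.55 pos [ 0.5347 -0.127   0.145 ] yawy -10.06 w 0.0788 q7 -0.43 F [-0.5 -0.1  0.7]
rows [-1.139  -0.0854  0.3005] turn 0.9992874922152484
```

```bash
python3 -m creep '[[0.9,-1,-0.08,0,0.6],[0.9,-1,-0.08,0,0.6],[0.9,-1,-0.08,0,0.6],[0.9,-1,-0.08,0,0.6],[0.9,-1,-0.08,0,0.6],[0.9,-1,-0.08,0,0.6],[0.9,-1,-0.08,0,0.6],[0.9,-1,-0.08,0,0.6]]'
python3 -m creep '[[0.9,0,0,0,0.4],[0.9,0,0,0,0.4],[0.9,0,0,0,0.4],[0.9,0,0,0,0.4],[0.9,0,0,0,0.4],[0.9,0,0,0,0.4],[0.9,0,0,0,0.4],[0.9,0,0,0,0.4]]'
python3 - <<'E'
from h import *
im=bot.read_camera('top')[:,:,::-1].copy()
b=rect('top',im,.42,.66,-.22,-.02,.006); cv2.imwrite('pics/r7.png',cv2.resize(b,None,fx=2.5,fy=2.5,interpolation=cv2.INTER_CUBIC))
s=.0005;x0,x1,y0,y1=.47,.6,-.2,-.05
r=rect('top',im,x0,x1,y0,y1,.044,s); h=cv2.cvtColor(r,cv2.COLOR_BGR2HSV)
m=(((h[...,0]<6)|(h[...,0]>172))&(h[...,1]>130)).astype(np.uint8)
cs=max(cv2.findContours(cv2.morphologyEx(m,3,np.ones((9,9))),0,1)[0],key=cv2.contourArea)
(u,v),wh,a=cv2.minAreaRect(cs); print('case x %.4f y %.4f'%(x1-v*s,y1-u*s),np.array(wh)*s,a)
go(.4923,-.293,.009,80)
E
```

```text
time_s: 33.22
ee_pos: [0.4958, -0.272, 0.1427]
orientation: [0.975, 0.221, -0.002, -0.001]
wrist_force: [0.3, -0.1, 0.4]
width: 0.0836
gripper_force: 0.0
time_s: 33.88
ee_pos: [0.4965, -0.2718, 0.144]
orientation: [0.996, -0.085, -0.001, -0.0]
wrist_force: [-0.4, -0.5, -0.1]
width: 0.0839
gripper_force: 0.0
case x 0.5357 y -0.1252 [0.08243588 0.05302161] 9.887989044189453
t 33.93 pos [ 0.4966 -0.272   0.1442] yawy -99.82 w 0.0835 q7 -1.35 F [1.  0.2 0. ]
rows [-0.0032  0.1432  0.9017] turn 0.0020218431893132068
```

View pics/r7.png

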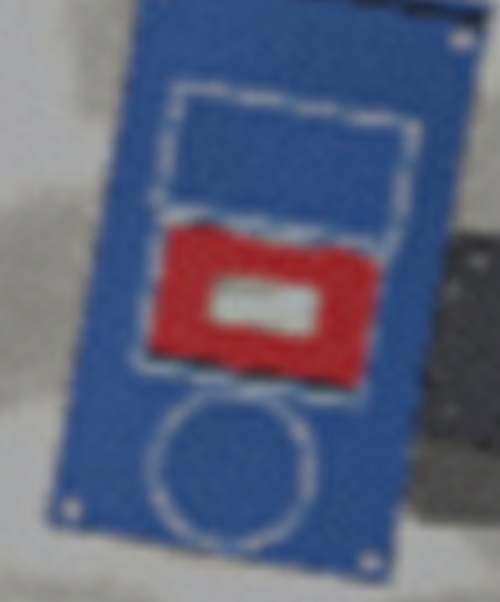

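The case sits squarely in its outline, within about 1.5 mm, and the tin circle is centred at (231,470). Tin next.

```bash
python3 -m creep '[[0.9,0,0.14,0.2,0],[0.9,0,0.14,0.4,0],[0.9,0,0.14,0.6,0],[0.9,0,0.14,0.8,0],[0.9,0,0.14,0.9,0],[0.9,0,0.14,0.9,0],[0.9,0,0.14,0.9,0]]'
python3 -m creep '[[0.4,0,0,0,0],[0.4,0,0,0,0],[0.4,0,0,0,0],[0.4,0,0,0,0],[0.4,0,0,0,0],[0.4,0,0,0,0],[0.4,0,0,0,0]]' 12
python3 -m creep '[[0.4,0,0,-0.1,0],[0.4,0,0,-0.3,0],[0.4,0,0,-0.6,0],[0.4,0,0,-0.6,0],[0.4,0,0,-0.6,0],[0.4,0,0,-0.6,0]]'
python3 -c "
from h import *
go(.4717,-.1125,.06,80)"
```

```text
time_s: 34.52
ee_pos: [0.4927, -0.2927, 0.0094]
orientation: [0.996, -0.087, -0.001, -0.0]
wrist_force: [0.3, 0.0, 0.4]
width: 0.0835
gripper_force: 0.0
time_s: 35.1
ee_pos: [0.4937, -0.2931, 0.0109]
orientation: [0.996, -0.087, 0.001, 0.0]
wrist_force: [-0.5, 0.4, 7.2]
width: 0.0537
gripper_force: 12.0
time_s: 35.6
ee_pos: [0.4932, -0.2928, 0.1001]
orientation: [0.996, -0.087, 0.0, 0.0]
wrist_force: [-0.7, 0.7, -1.4]
width: 0.0538
gripper_force: 12.0
t 35.60 pos [ 0.4932 -0.2928  0.1001] yawy -100.02 w 0.0538 q7 -1.32 F [-0.7  0.7 -1.4]
rows [-0.3504 -1.1585  0.2671] turn -0.00018865717885571738
```

```bash
python3 -m creep '[[0.4,-0.345,-1,0,0],[0.4,-0.345,-1,0,0],[0.4,-0.345,-1,0,0],[0.4,-0.345,-1,0,0],[0.4,-0.345,-1,0,0],[0.4,-0.345,-1,0,0],[0.4,-0.345,-1,0,0]]'
python3 -m creep '[[0.4,0,-0.16,0.1,0],[0.4,0,-0.16,0.3,0],[0.4,0,-0.16,0.45,0],[0.4,0,-0.16,0.45,0],[0.4,0,-0.16,0.45,0],[0.4,0,-0.16,0.45,0]]'
python3 -c "
from h import *
go(.4725,-.1125,.0135,80)"
```

```text
time_s: 36.18
ee_pos: [0.4682, -0.1363, 0.0991]
orientation: [0.996, -0.087, -0.001, 0.0]
wrist_force: [0.6, -0.2, -1.2]
width: 0.0538
gripper_force: 12.0
time_s: 36.68
ee_pos: [0.4726, -0.1137, 0.0329]
orientation: [0.996, -0.088, -0.0, 0.0]
wrist_force: [-0.6, -1.0, -0.1]
width: 0.054
gripper_force: 12.0
t 36.68 pos [ 0.4726 -0.1137  0.0329] yawy -100.14 w 0.0540 q7 -1.60 F [-0.6 -1.  -0.1]
rows [-0.0022 -0.0079  0.1296] turn -0.0015826358490553755
```

```bash
python3 -m creep '[[0.4,0,-0.004,0.05,0],[0.4,0,-0.004,0.1,0],[0.4,0,-0.004,0.125,0],[0.4,0,-0.004,0.128,0],[0.4,0,-0.004,0.128,0]]'
python3 -m creep '[[0.9,0,0,0,0],[0.9,0,0,0,0],[0.9,0,0,0,0],[0.9,0,0,0,0],[0.9,0,0,0,0]]'
python3 -m creep '[[0.9,0,0,-0.3,0],[0.9,0,0,-0.8,0],[0.9,0,0,-0.8,0],[0.9,0,0,-0.8,0],[0.9,0,0,-0.8,0],[0.9,0,0,-0.8,0]]'
python3 -m creep '[[0.9,0.7,0.6,0,0],[0.9,0.7,0.6,0,0],[0.9,0.7,0.6,0,0],[0.9,0.7,0.6,0,0],[0.9,0.7,0.6,0,0],[0.9,0.7,0.6,0,0]]'
python3 -c "
from h import *
go(.6343,-.3166,.008,80)"
```

```text
time_s: 37.1
ee_pos: [0.4729, -0.112, 0.0134]
orientation: [0.996, -0.087, 0.0, 0.0]
wrist_force: [0.5, -0.1, -0.6]
width: 0.0541
gripper_force: 12.0
time_s: 37.52
ee_pos: [0.4728, -0.1119, 0.0134]
orientation: [0.996, -0.087, 0.0, 0.0]
wrist_force: [0.7, 0.0, 0.4]
width: 0.0814
gripper_force: 0.0
time_s: 38.02
ee_pos: [0.4726, -0.1118, 0.1333]
orientation: [0.996, -0.087, 0.0, -0.0]
wrist_force: [0.2, 1.2, -0.8]
width: 0.0836
gripper_force: 0.0
time_s: 38.52
ee_pos: [0.5593, -0.2188, 0.1311]
orientation: [0.996, -0.088, -0.002, -0.0]
wrist_force: [0.6, -0.3, -0.2]
width: 0.0838
gripper_force: 0.0
t 38.52 pos [ 0.5593 -0.2188  0.1311] yawy -100.09 w 0.0838 q7 -1.45 F [ 0.6 -0.3 -0.2]
rows [0.6092 0.5547 0.8184] turn -0.000985977615027246
```

```bash
python3 -m creep '[[0.9,0.6,0.55,0,0],[0.9,0.6,0.55,0,0],[0.9,0.6,0.55,0,0],[0.9,0.6,0.55,0,0],[0.9,0.6,0.55,0.2,0],[0.9,0.6,0.55,0.4,0],[0.9,0.6,0.55,0.5,0],[0.9,0.6,0.55,0.5,0]]'
python3 -m creep '[[0.9,0,0,0,0],[0.9,0,0,0,0]]'
python3 - <<'E'
from h import *
im=bot.read_camera('top')[:,:,::-1].copy()
b=rect('top',im,.42,.66,-.22,-.02,.006); cv2.imwrite('pics/r8.png',cv2.resize(b,None,fx=2.5,fy=2.5,interpolation=cv2.INTER_CUBIC))
go(.6343,-.3166,.008,80)
E
```

```text
time_s: 39.18
ee_pos: [0.6314, -0.3124, 0.0535]
orientation: [0.996, -0.087, -0.004, -0.002]
wrist_force: [0.4, 0.6, -0.6]
width: 0.0838
gripper_force: 0.0
time_s: 39.35
ee_pos: [0.6349, -0.3149, 0.059]
orientation: [0.996, -0.087, 0.0, -0.0]
wrist_force: [0.2, -0.2, 0.2]
width: 0.0837
gripper_force: 0.0
t 39.40 pos [ 0.6353 -0.3153  0.0596] yawy -99.99 w 0.0840 q7 -1.35 F [0.7 0.3 0.5]
rows [-0.0054  0.0096  0.3441] turn 0.00010492586538804162
```

View pics/r8.png

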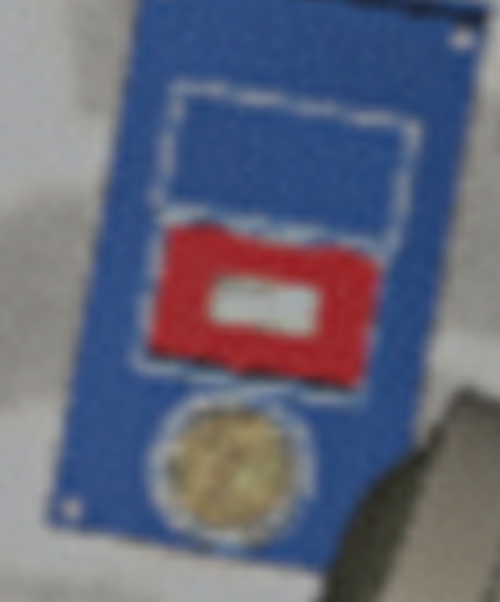

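The tin is centred in its circle at (230,467), and the lid's middle is at (265,305). Now the tape goes back.

```bash
python3 -m creep '[[0.9,-0.005,0.01,0.1,0],[0.9,-0.005,0.01,0.2,0],[0.9,-0.005,0.01,0.3,0],[0.9,-0.005,0.01,0.344,0],[0.9,-0.005,0.01,0.344,0],[0.9,-0.005,0.01,0.344,0]]'
python3 -m creep '[[0.4,0,0,0,0],[0.4,0,0,0,0],[0.4,0,0,0,0],[0.4,0,0,0,0],[0.4,0,0,0,0],[0.4,0,0,0,0],[0.4,0,0,0,0]]' 12
python3 -m creep '[[0.4,0,0,-0.1,0],[0.4,0,0,-0.3,0],[0.4,0,0,-0.7,0],[0.4,0,0,-0.7,0],[0.4,0,0,-0.7,0],[0.4,0,0,-0.7,0],[0.4,0,0,-0.7,0]]'
python3 -c "
from h import *
go(.5357,-.1253,.06,80)"
```

```text
time_s: 39.9
ee_pos: [0.6335, -0.3168, 0.0062]
orientation: [0.996, -0.087, -0.001, -0.0]
wrist_force: [0.2, -0.1, 0.7]
width: 0.0839
gripper_force: 0.0
time_s: 40.48
ee_pos: [0.634, -0.3172, 0.0073]
orientation: [0.996, -0.087, 0.0, 0.0]
wrist_force: [-0.4, -0.2, 4.8]
width: 0.0595
gripper_force: 12.0
time_s: 41.07
ee_pos: [0.6332, -0.3167, 0.1116]
orientation: [0.996, -0.087, -0.0, -0.0]
wrist_force: [-0.3, -0.5, -0.8]
width: 0.0598
gripper_force: 12.0
t 41.07 pos [ 0.6332 -0.3167  0.1116] yawy -100.02 w 0.0598 q7 -1.35 F [-0.3 -0.5 -0.8]
rows [-0.862  -1.1436  0.3452] turn -0.00020537429603690625
```

```bash
python3 -m creep '[[0.4,-0.875,-1,0,0],[0.4,-0.875,-1,0,0],[0.4,-0.875,-1,0,0],[0.4,-0.875,-1,0,0],[0.4,-0.875,-1,0,0],[0.4,-0.875,-1,0,0],[0.4,-0.875,-1,0,0]]'
python3 -m creep '[[0.4,0,-0.145,0,0],[0.4,0,-0.145,0.1,0],[0.4,0,-0.145,0.25,0],[0.4,0,-0.145,0.33,0],[0.4,0,-0.145,0.33,0],[0.4,0,-0.145,0.33,0],[0.4,0,-0.145,0.33,0]]'
python3 -c "
from h import *
go(.5337,-.1253,.0485,80)"
```

```text
time_s: 41.65
ee_pos: [0.5293, -0.1445, 0.1109]
orientation: [0.996, -0.086, -0.001, -0.0]
wrist_force: [0.8, -0.1, 0.2]
width: 0.0596
gripper_force: 12.0
time_s: 42.23
ee_pos: [0.5348, -0.126, 0.0624]
orientation: [0.996, -0.088, -0.0, 0.0]
wrist_force: [0.3, 0.2, 0.3]
width: 0.0598
gripper_force: 12.0
t 42.23 pos [ 0.5348 -0.126   0.0624] yawy -100.09 w 0.0598 q7 -1.58 F [0.3 0.2 0.3]
rows [-0.0077 -0.0031  0.0925] turn -0.0009513618527737182
```

```bash
python3 -m creep '[[0.4,-0.007,-0.003,0.03,0],[0.4,-0.007,-0.003,0.07,0],[0.4,-0.007,-0.003,0.09,0],[0.4,-0.007,-0.003,0.09,0],[0.4,-0.007,-0.003,0.09,0]]'
python3 -m creep '[[0.9,0,0,0,0],[0.9,0,0,0,0],[0.9,0,0,0,0],[0.9,0,0,0,0],[0.9,0,0,0,0]]'
python3 -m creep '[[0.9,0,0,-0.3,0],[0.9,0,0,-0.8,0],[0.9,0,0,-0.8,0],[0.9,0,0,-0.8,0],[0.9,0,0,-0.8,0],[0.9,0,0,-0.8,0]]'
python3 -m creep '[[0.9,0,1,0,0],[0.9,0,1,0,0],[0.9,0,1,0,0],[0.9,0,1,0,0],[0.9,0,1,0,0],[0.9,0,1,0,0],[0.9,0,1,0,0]]'
python3 - <<'E'
from h import *
im=bot.read_camera('top')[:,:,::-1].copy(); a=bot.read_camera('scene')[:,:,::-1]
b=cv2.resize(rect('top',im,.42,.66,-.20,-.04,.006),None,fx=2.2,fy=2.2,interpolation=cv2.INTER_CUBIC)
A=cv2.resize(a[150:230,200:290],None,fx=4.8,fy=4.8,interpolation=cv2.INTER_CUBIC)
A=cv2.copyMakeBorder(A,0,b.shape[0]-A.shape[0],0,0,0); cv2.imwrite('pics/f9.png',np.hstack([b,A]))
for n in('tape_roll','red_case','tip_tin','phone_1','blue_case','marker'):
  print(n,[[(round(d['score'],2),np.round(d['point'],4)) for d in bot.pinpoint(c,n)[:1]] for c in('top','scene')])
E
```

```text
time_s: 42.65
ee_pos: [0.5334, -0.1245, 0.0487]
orientation: [0.996, -0.087, -0.0, 0.0]
wrist_force: [-0.3, -0.2, -0.1]
width: 0.0597
gripper_force: 12.0
time_s: 43.07
ee_pos: [0.5335, -0.1244, 0.0489]
orientation: [0.996, -0.087, 0.0, 0.0]
wrist_force: [1.0, -0.1, -0.0]
width: 0.0831
gripper_force: 0.0
time_s: 43.57
ee_pos: [0.5332, -0.1243, 0.1688]
orientation: [0.996, -0.087, 0.0, -0.0]
wrist_force: [0.5, 0.2, -0.5]
width: 0.0838
gripper_force: 0.0
time_s: 44.15
ee_pos: [0.5068, -0.2711, 0.1674]
orientation: [0.996, -0.087, -0.001, -0.001]
wrist_force: [0.5, 0.2, 0.5]
width: 0.0837
gripper_force: 0.0
tape_roll [[(0.43, array([ 0.5395, -0.1265,  0.045 ]))], [(0.8, array([ 0.5311, -0.1233,  0.0446]))]]
red_case [[(0.48, array([ 0.5345, -0.1268,  0.0076]))], [(0.59, array([ 0.5326, -0.1242,  0.0061]))]]
tip_tin [[(0.57, array([ 0.4674, -0.1129,  0.0028]))], [(0.63, array([ 0.4726, -0.1121,  0.0066]))]]
phone_1 [[], [(0.68, array([0.4109, 0.3128, 0.003 ]))]]
blue_case [[(0.64, array([ 7.443e-01, -1.155e-01,  5.000e-04]))], [(0.92, array([ 0.7452, -0.1145, -0.0019]))]]
marker [[(0.66, array([ 0.536 , -0.1254,  0.0453]))], [(0.54, array([ 0.4218, -0.5498,  0.0027]))]]
```

View pics/f9.png

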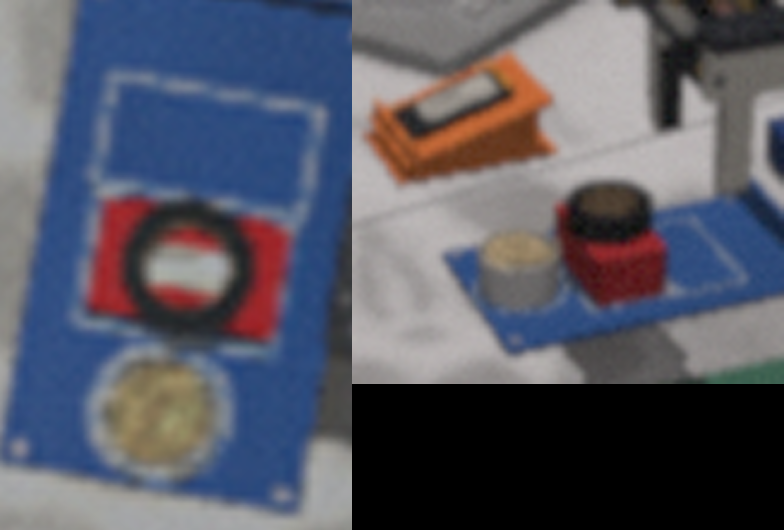

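The tape roll is centred on the lid at (188,266), against the case's middle at (189,269). The tin sits in its circle, and the battery lies on the stand against the lip. Handing in.

```bash
python3 -c "
from plant import bot
print(bot.sign_off())"
```

```text
the job is handed in; nothing more can be done
None
```

I handed the job in at about 44 s: the battery is on the stand, label up and against the lip, the case and tin are back on their outlines, and the tape roll is centred on the case's lid; the phone, blue case and marker were left alone.

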